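Prop up the drone on its tilting service stand

ROBOT

A 7-joint arm with a two-finger parallel gripper is mounted at the origin on the work surface. World frame = base frame: x ahead of the robot, y to its left, z up, the work surface at z = 0. Lengths are in m, angles in degrees, forces in N, time in s.
With the tool pointing down it reaches from about 0.4 to 0.875 m from the base axis. Payload 6.5 kg.
Tool frame: the origin (TCP) lies at the very end of the fingers, on their centre line; the grasp point (between the pads) lies 19 mm behind it (r.grip_point_offset is the distance from the TCP to the grasp point, in m); z points along the fingers, y is the direction in which the jaws open and shut (so a half turn about z gives the same grasp; the last joint's range is limited). The gripper opens to 85 mm and grips with 20 to 120 N. Pads are 22 mm wide; open, the fingers measure 114 mm over their backs; the gripper's body (76 mm by 85 mm) begins 54 mm behind the grasp point. The pads swing forward as they close: fully open they stand 13 mm farther back than shut.
Start: joints at [69.431, 30.733, -0.252, 88.115, 0.149, 61.152, -4.079], TCP at [0.188, -0.622, 0.231] pointing down, gripper open.
Joint ranges: [-154.64, 154.64], [-21.42, 123.67], [-72.66, 72.17], [13.99, 137.28], [-74.86, 254.86], [10.95, 109.41], [-158.01, 158.01]. Speed limits (degrees/s): [136.94, 136.94, 180, 180, 180, 180, 180].

INTERFACE

Orientations are given as [roll, pitch, yaw] about the fixed x, y, z axes, in that order (R = Rz(yaw) Ry(pitch) Rx(roll)).
In Python, from cell import r, planner, vision, hand_in, spotter gives the robot as it stands. Calls block until the motion is done:
- r.move_to(position, orientation): joint-space move of the TCP to a pose.
- r.movel(position, frame=None, feed=0.15): straight line of the TCP; frame=None keeps the orientation; feed is the mean speed in m/s.
- r.move_joints(angles): joint-space move.
- r.command_gripper(opening): finger opening in m; the grip force is fixed at half the most; returns when the fingers have stopped.
- r.sleep(seconds).
- planner.ik(position, orientation): joint angles nearest the present ones, or None.
- r.observe(): the state.
- vision.capture(name): name is "scene" or "top"; returns a dict with "frame" (420x560x3 uint8, red, green, blue), "fx", "fy", "cx", "cy" (pixels), "dist_coeffs" ([k1, k2, p1, p2, k3] as OpenCV has them; the pictures are not rectified), "eye" and "attitude" of the camera in the world. Camera axes: x right, y up, looking along -z (the intrinsics and any distortion apply to the point x, -y, -z); pixel columns grow to the right and rows downward; lengths in m; the calibration is good to about 2 mm. A picture is of the moment at which its call begins. There is no depth.
A pose or a line that the arm cannot do raises r.Unreachable and nothing moves.
- hand_in(): hands the job in, once; it reports no verdict.
Trained networks look in a picture, given as the dict that the camera call returned (one of the last four; its "shot" number tells which), for a name from the list of things; names that differ only in an ending like _2 or _b are one class to them, and where a whole thing is asked for, a point or a joint stands for the part that bears it (a point fixed in the world has none). Each returns a list of dicts, best first, with "confidence" (0 to 1); they miss things now and then, are a little off and sometimes report something else, mostly with a low value. They report only what shows in the picture. A call takes as long as a camera call. They do not tell look-alikes from the thing itself.
- spotter.cut_out(picture, target): "mask" (420x560 bool, what is visible of it) and "xy" ([column, row] in pixels, amid what is visible of it).
- spotter.mark_of(picture, target): "xy" ([column, row] in pixels: a listed point, or the origin of a listed thing).
The state is a dict: "time": time; "joint_positions": joint angles; "dq": joint speeds; "joint_efforts": joint torques, N m; "tcp_pos": TCP position; "eef_rot": TCP orientation; "ft_force": force on the tool from outside, world axes, zero at the start; "torque": the same for the moment, N m; "grip_width": finger opening in m.
Only numpy, scipy, OpenCV 4.12 (cv2) and the standard library are available. Lean on these libraries where they do the work, as an engineer would, in place of code of your own. Each camera call takes 0.05 s, during which the arm holds its last target.

TASK

First take the yellow screwdriver out from under the red prop leg of the drone's service stand and lay it (do not drop it) fully inside the blue tool tray. Then swing the prop leg by its orange grip bar until it snaps past its over-centre point and locks, and let go, so that the nose of the drone stands raised on the leg. Do not bump the drone, and leave the lens, jar, motor and battery where they stand.

Things in the scene. Friction and masses are not known exactly. Their poses are not given: they have to be found in the camera images.
- stand: tilting service stand fixed to the bench: dark base plate 255 x 195 x 6 mm, spanning x -125..+130, y -115..+80 mm of this frame; origin on the bench surface. On it an aluminium deck (y -110..+45 mm) hinged about a line along y at x -110, z 45 mm. The red prop leg swings in the x-z plane at y +62 mm.
- deck (a joint): tilt of the deck (225 x 155 x 6 mm) about its hinge, rad: 0 lying on its stops, growing as the +x edge (drone's nose) rises, about 0.37 standing on the locked leg. Deck and drone weigh about 0.7 kg and fall back by themselves if not supported.
- leg (a joint): prop leg angle relative to the deck, rad: 0 folded (foot level, towards stand -x), 1.36 locked stop. As it grows the foot swings down, the grip bar up from +x and over to -x. Foot meets the base at 0.34; from there the deck rises too. Spring (0.23 N m folded) and weight resist: let go below about 1.1 it folds back, above 1.15 it snaps to the stop and stays. Takes 3 to 9 N at the bar.
- leg_pivot (a point): pivot of the prop leg on the deck, in the leg's plane: 160 mm from the deck's hinge line, at the hinge's height (45 mm) when the deck is down. Its axes turn with the deck.
- grip_bar (a point): middle of the orange grip bar of the prop leg: a free-turning round sleeve, 14 mm diameter, along stand y, 25 mm either way clear. 95 mm from the leg pivot and 45 mm further out in y than the leg; folded, 0.35 rad above stand +x as seen from the pivot, 78 mm above the bench. It turns about the pivot by leg + deck angle, about 1.73 rad in all, up to 200 mm above the bench. Axes turn with the leg.
- foot (a point): centre of the black, free-turning foot roller at the leg's end, 18 mm in diameter, 16 mm wide, 90 mm from the pivot; it rolls on the base plate. Folded, its underside is 36 mm above the bench.
- driver_handle (a point): centre of the yellow screwdriver's square handle, 85 x 22 x 22 mm, 11 mm above the bench; 70 g in all. Its x axis points along the steel shaft (6 mm diameter, 82.5 mm long) to the tip. Handle on the bench off the stand's +y side, shaft 2 mm over the base plate, under leg and deck (undersides 36 and 42 mm up): draw it out along its axis by about 80 mm before lifting.
- driver_tip (a point): tip of the screwdriver, 125 mm ahead of the handle's centre along its x axis.
- driver_butt (a point): butt end of the handle, 42.5 mm behind the handle's centre.
- tray: blue tool tray fixed to the bench, 210 (x) x 125 (y) x 24 mm outside, walls and floor 5 mm, empty. Origin under its centre on the bench.
- lens_mid (a point): bystander: black camera lens standing up, 58 mm diameter, 70 mm tall; point half-way up.
- jar_mid (a point): bystander: glass jar with green cap, 52 mm diameter, 65 mm tall; point half-way up.
- motor_mid (a point): bystander: spare motor, 52 mm diameter, 52 mm tall with its shaft; point 20 mm above its underside.
- battery_mid (a point): bystander: grey and green battery pack 85 x 40 x 30 mm lying near the tray; point at its centre.
- drone: small white and grey quadcopter bolted on the deck, about 160 mm across, top 105 mm above the bench at rest, all at stand y below +40 mm, camera nose to stand +x. Its origin lies on the deck's hinge line; axes turn with the deck.
Mind the look-alikes: they are no part of the job. Several things look just like the part that bears driver_handle: the one meant starts farthest from the robot's base.

How it is judged:
By the outcome, as a careful person would: the job done as asked, in the order asked, and still so for the second after the job is handed in, with the robot touching nothing.
It also fails if it takes over 61 s, if anything falls off the work surface, if the arm or the gripper's body presses on something with over 40 N, if the wrist force passes 120 N, or if a joint passes its speed limit or range.

## Working session

There is one attempt and no reset: what is moved stays moved. The work goes in short steps, each a Python script; the robot and the scene stay as the last script left them, time stands still between calls to the robot, and variables do not carry over. Pictures are saved under pics/ and viewed, and the job is handed in when it is done.

```bash
ls; mkdir -p pics; cat > h.py <<'E'
import numpy as np, cv2, pickle
from scipy.spatial.transform import Rotation as Ro
from cell import r, planner, vision, hand_in, spotter
def cam(p):
    K=np.array([[p['fx'],0,p['cx']],[0,p['fy'],p['cy']],[0,0,1.]])
    A=np.array(p['attitude'],float)
    if A.shape==(3,3): R=A
    elif A.size==4: R=None
    else: R=Ro.from_euler('xyz',A,degrees=True).as_matrix()
    return K,np.array(p['dist_coeffs'],float),R,np.array(p['eye'],float)
def ray(p,xy):
    K,D,R,e=cam(p)
    u=cv2.undistortPoints(np.array([[xy]],float),K,D)[0,0]
    d=R@np.array([u[0],-u[1],-1.]); return e,d/np.linalg.norm(d)
def atz(p,xy,z):
    e,d=ray(p,xy); return e+d*(z-e[2])/d[2]
def proj(p,X):
    K,D,R,e=cam(p); X=np.atleast_2d(X)
    c=(X-e)@R; c=c*[1,-1,-1]
    return cv2.projectPoints(c,np.zeros(3),np.zeros(3),K,D)[0][:,0]
def tri(p1,x1,p2,x2):
    e1,d1=ray(p1,x1);e2,d2=ray(p2,x2)
    A=np.stack([d1,-d2],1); t=np.linalg.lstsq(A,e2-e1,rcond=None)[0]
    a=e1+t[0]*d1;b=e2+t[1]*d2
    return (a+b)/2,np.linalg.norm(a-b)
def save(p,n,crop=None,s=1):
    f=p['frame']
    if crop: f=f[crop[1]:crop[3],crop[0]:crop[2]]
    f=cv2.resize(f,None,fx=s,fy=s,interpolation=cv2.INTER_CUBIC)
    cv2.imwrite('pics/'+n,f[:,:,::-1])
E
python3 - <<'E'
from h import *
S=vision.capture("scene");T=vision.capture("top")
for p in(S,T): print({k:v for k,v in p.items() if k!='frame'})
save(S,'s0.png',s=1.4);save(T,'t0.png',s=1.4)
for n in ['stand','leg_pivot','grip_bar','foot','driver_handle','driver_tip','driver_butt','tray','lens_mid','jar_mid','motor_mid','battery_mid','drone']:
    for nm,p in(('S',S),('T',T)):
        print(n,nm,[(np.round(d['xy'],1).tolist(),round(d['confidence'],2)) for d in spotter.mark_of(p,n)])
pickle.dump((S,T),open('p0.pkl','wb'))
print(r.observe())
E
```

```text
pics
{'fx': 546.2086815241752, 'fy': 546.2086815241752, 'cx': 270.49823134485774, 'cy': 210.93481453537967, 'dist_coeffs': array([-0.22013877,  0.        ,  0.        ,  0.        ,  0.        ]), 'eye': array([1.37447342, 0.17698396, 1.06511539]), 'attitude': array([42.17248014, -0.13028739, 97.1331358 ]), 'shot': 1}
{'fx': 420.36575580010333, 'fy': 420.36575580010333, 'cx': 275.73588410322316, 'cy': 210.5122930707289, 'dist_coeffs': array([0.01517289, 0.        , 0.        , 0.        , 0.        ]), 'eye': array([0.37589408, 0.05196988, 1.11542868]), 'attitude': array([  5.23327661,   1.69931834, -90.48379509]), 'shot': 2}
stand S [([159.7, 234.6], 0.64)]
stand T [([385.8, 191.2], 0.98)]
leg_pivot S [([180.9, 233.8], 0.89)]
leg_pivot T [([359.7, 172.6], 0.85), ([386.7, 190.4], 0.35)]
grip_bar S [([244.1, 267.9], 0.69), ([201.4, 250.5], 0.6)]
grip_bar T [([334.6, 142.1], 0.93)]
foot S [([183.5, 208.1], 0.67), ([235.2, 227.1], 0.44)]
foot T [([370.9, 201.8], 0.81)]
driver_handle S [([218.6, 229.1], 0.86), ([304.5, 197.6], 0.62)]
driver_handle T [([254.1, 254.7], 0.86), ([329.6, 201.
[... 875 characters left out ...]
.3, 233.3], 0.96)]
{'time': 1.4, 'joint_positions': array([69.43110143, 30.7329796 , -0.2506067 , 88.11478557,  0.14917675,
       61.15247879, -4.08051735]), 'dq': array([ 0.04730218,  0.02915401, -0.07436397, -0.0701959 , -0.01096663,
        0.02212385,  0.0332158 ]), 'joint_efforts': array([ 2.28005638e-04, -5.83337080e+01,  1.04797717e+00, -2.59441423e+01,
        1.24765624e-02,  1.81265881e-03,  2.05561366e-05]), 'tcp_pos': array([ 0.18759116, -0.62233557,  0.23129822]), 'eef_rot': array([1.79999740e+02, 2.58385124e-03, 1.67757674e+01]), 'ft_force': array([ 0.11678865,  0.19943225, -0.27226944]), 'torque': array([0.04734343, 0.07826065, 0.0286621 ]), 'grip_width': 0.08544127773897976}
```

View pics/s0.png

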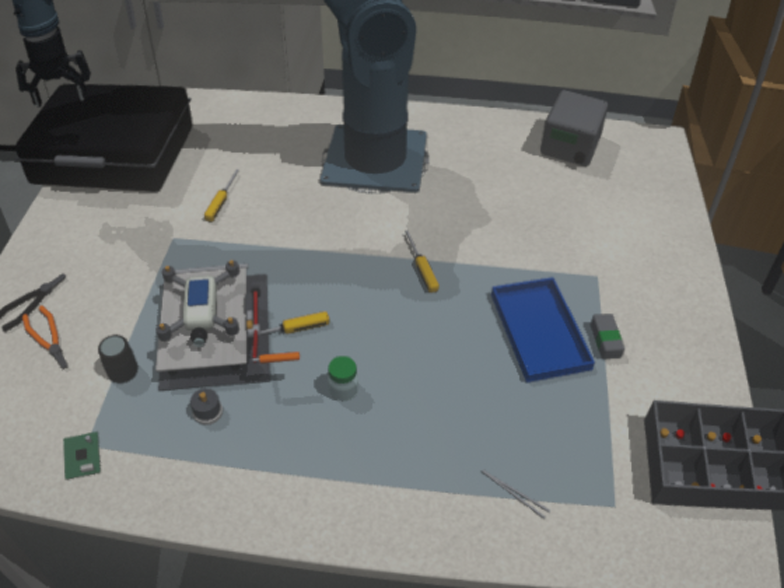

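View pics/t0.png

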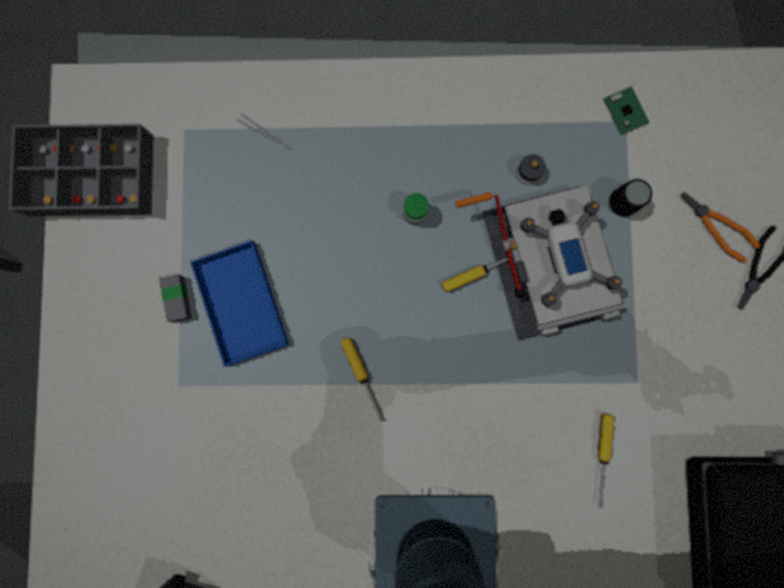

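```bash
cat > fit.py <<'E'
from h import *
from scipy.optimize import least_squares
S,T=pickle.load(open('p0.pkl','rb'))
a=.35
stand={'stand':(0,0,0),'leg_pivot':(.05,.062,.045),'grip_bar':(.05+.095*np.cos(a),.107,.045+.095*np.sin(a)),'foot':(-.04,.062,.045),'drone':(-.11,0,.045)}
obs=[('leg_pivot',S,(180.9,233.8)),('leg_pivot',T,(359.7,172.6)),('grip_bar',S,(201.4,250.5)),('grip_bar',T,(334.6,142.1)),('foot',S,(183.5,208.1)),('foot',T,(370.9,201.8)),('stand',T,(385.8,191.2)),('stand',S,(159.7,234.6)),('drone',S,(160.2,194.1)),('drone',T,(402.3,233.3))]
def W(q,P):
    c,s=np.cos(q[2]),np.sin(q[2]); P=np.atleast_2d(P)
    return np.c_[q[0]+c*P[:,0]-s*P[:,1],q[1]+s*P[:,0]+c*P[:,1],P[:,2]]
def f(q): return np.concatenate([proj(p,W(q,stand[n]))[0]-x for n,p,x in obs])
x0=atz(T,(385.8,191.2),0)
q=min((least_squares(f,[x0[0],x0[1],y],loss='soft_l1',f_scale=2) for y in np.arange(-3,3,.5)),key=lambda s:s.cost)
if __name__=='__main__':
    print('stand',q.x,np.degrees(q.x[2]),q.cost);print(np.round(q.fun.reshape(-1,2),1))
    for n,p,x in (('handle',T,(329.6,201.4)),('handle',S,(218.6,229.1)),('butt',T,(314.4,203.2)),('butt',S,(234.4,226.1))): print(n,atz(p,x,.011))
    for x in((254.1,254.7),(431.3,314.4)): print('lookalike',atz(T,x,.011))
    print(tri(S,(218.6,229.1),T,(329.6,201.4)))
    for n,x,y,z in(('tray',(388.3,234.8),(173.1,215.3),0),('lens',(86.5,258.2),(452.8,143.2),.035),('jar',(242.5,267.2),(297.1,150.6),.033),('motor',(145.4,291.5),(380.8,119),.02),('batt',(432.3,242.8),(122.3,213),.015)):
        print(n,np.round(atz(S,x,z),3),np.round(atz(T,y,z),3))
    import copy
    for nm,p in(('S',S),('T',T)):
        g=dict(p);im=cv2.resize(p['frame'],None,fx=4,fy=4,interpolation=cv2.INTER_CUBIC)
        def poly(P,col):
            u=(proj(p,W(q.x,P))+.5)*4; cv2.polylines(im,[u.astype(int)],True,col,1)
        poly([(-.125,-.115,.006),(.13,-.115,.006),(.13,.08,.006),(-.125,.08,.006)],(255,0,0))
        poly([(-.11,-.11,.048),(.115,-.11,.048),(.115,.045,.048),(-.11,.045,.048)],(0,255,0))
        g0=np.array(stand['grip_bar']); poly([g0-[0,.025,0],g0+[0,.025,0]],(0,0,255))
        poly([stand['leg_pivot'],stand['foot']],(0,255,255))
        m=(proj(p,W(q.x,(0,.05,.03)))[0]*4).astype(int)
        im=im[max(0,m[1]-290):m[1]+290,max(0,m[0]-390):m[0]+390]
        cv2.imwrite(f'pics/fit{nm}.png',im[:,:,::-1])
E
python3 fit.py
```

```text
stand [ 0.53056578 -0.20846333  0.24141789] 13.832226462157339 34.100702734241565
[[ 2.3  1.7]
 [ 1.3  1.9]
 [ 0.2  4.2]
 [ 1.7  0.6]
 [-0.7  0.3]
 [-0.5  6.6]
 [-0.  -1.5]
 [ 1.2 -0.8]
 [-1.  -3.2]
 [-0.5 -4.3]]
handle [ 0.49988636 -0.05825397  0.011     ]
handle [ 0.50485735 -0.0618916   0.011     ]
butt [ 0.49558723 -0.01824464  0.011     ]
butt [ 0.48987745 -0.02379458  0.011     ]
lookalike [0.36185015 0.14151898 0.011     ]
lookalike [ 0.20733546 -0.31011841  0.011     ]
(array([ 0.50074425, -0.06085455,  0.00611666]), np.float64(0.004243827501196076))
tray [0.461 0.369 0.   ] [0.469 0.359 0.   ]
lens [ 0.658 -0.359  0.035] [ 0.644 -0.375  0.035]
jar [0.631 0.02  0.033] [0.632 0.026 0.033]
motor [ 0.72  -0.194  0.02 ] [ 0.717 -0.197  0.02 ]
batt [0.486 0.479 0.015] [0.475 0.491 0.015]
```

View pics/fitS.png

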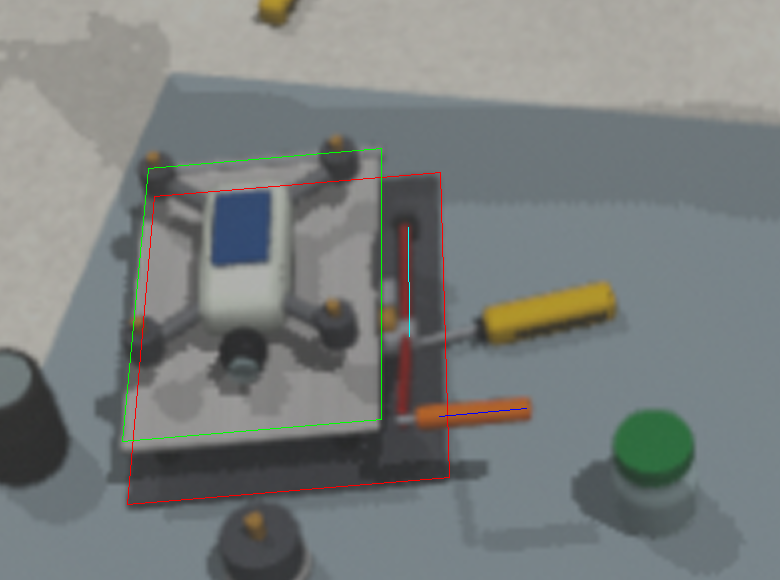

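View pics/fitT.png

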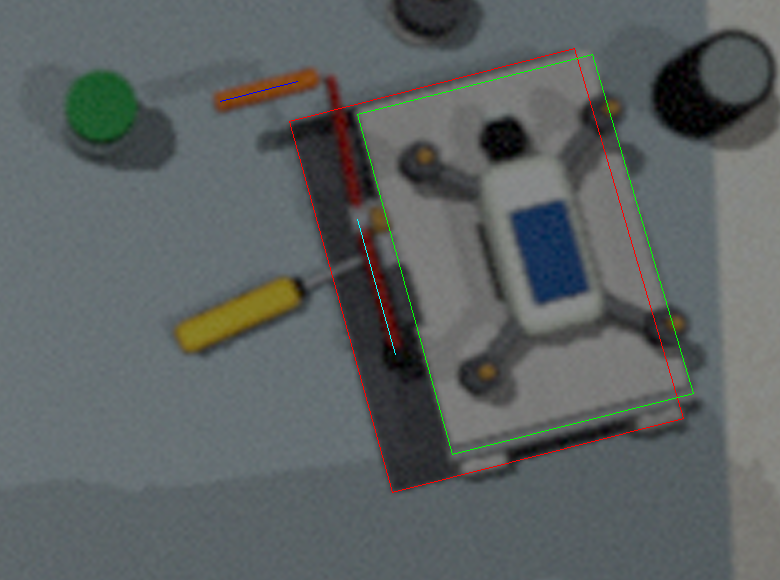

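```bash
cat > drv.py <<'E'
from fit import *
for nm,p in(('S',S),('T',T)):
    m=(proj(p,W(q.x,(0,.05,.03)))[0]*4).astype(int); off=np.maximum(m-[390,290],0)
    hsv=cv2.cvtColor(p['frame'],cv2.COLOR_RGB2HSV)
    y=((hsv[...,0]>18)&(hsv[...,0]<34)&(hsv[...,1]>150)&(hsv[...,2]>70)).astype(np.uint8)
    n,l,st,c=cv2.connectedComponentsWithStats(y)
    t=proj(p,(.5,-.06,.011))[0]
    i=min((i for i in range(1,n) if st[i,4]>40),key=lambda i:np.linalg.norm(c[i]-t))
    vv,uu=np.nonzero(l==i); 
    P=np.array([atz(p,(u,v),.017)[:2] for u,v in zip(uu,vv)])
    mu=P.mean(0);w,V=np.linalg.eigh(np.cov((P-mu).T));a=V[:,1]; a=a*np.sign(-a[1])
    s=(P-mu)@a; b=(P-mu)@V[:,0]
    print(nm,st[i],'mid',mu,'mid of extents',mu+a*(s.max()+s.min())/2,'len',np.ptp(s),'wid',np.ptp(b),'yaw',np.degrees(np.arctan2(a[1],a[0])))
    # tray
    bl=((hsv[...,0]>105)&(hsv[...,0]<125)&(hsv[...,1]>150)).astype(np.uint8)
    n,l,st,c=cv2.connectedComponentsWithStats(bl);i=1+np.argmax(st[1:,4])
    cn=cv2.findContours((l==i).astype(np.uint8),0,1)[0][0][:,0]
    P=np.array([atz(p,x,.024)[:2] for x in cn.astype(float)]).astype(np.float32)
    print('tray rect',cv2.minAreaRect(P*1000), 'pivotpx',c[i])
for x,y,n in(((286.9,167.5),(433.6,364.2),'tip?'),):pass
print('other handles dist', [np.linalg.norm(atz(T,x,.011)[:2]) for x in((254.1,254.7),(431.3,314.4),(329.6,201.4))])
save(T,'drvcrop.png',(290,110,440,230),5)
E
python3 drv.py
```

```text
S [203 223  32  14 215] mid [ 0.51003204 -0.06249092] mid of extents [ 0.50957596 -0.06152173] len 0.08107852025575885 wid 0.025512684568442336 yaw -64.79967772234446
tray rect ((473.7389831542969, 360.35150146484375), (201.52114868164062, 120.34082794189453), 19.459779739379883) pivotpx [385.11833823 236.34913974]
T [316 190  31  18 241] mid [ 0.50663616 -0.06167662] mid of extents [ 0.506585   -0.06155939] len 0.08353955588580159 wid 0.020496079926332497 yaw -66.42646215779075
tray rect ((464.67901611328125, 359.5960998535156), (208.7808837890625, 124.94281005859375), 18.870420455932617) pivotpx [170.65465304 216.44593868]
other handles dist [np.float64(0.3885397725032561), np.float64(0.37304345196391425), np.float64(0.5032692068998756)]
```

View pics/drvcrop.png

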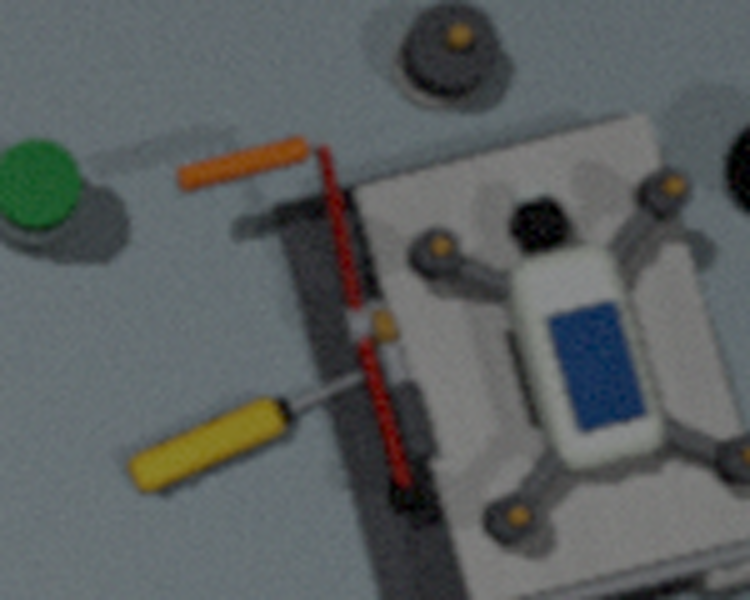

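```bash
cat > plan.py <<'E'
from fit import *
H=np.array([.5075,-.0615]);yaw=-66.;hd=np.array([np.cos(np.radians(yaw)),np.sin(np.radians(yaw))])
TR=np.array([.466,.360])
Q=np.array(q.x)
def d_of(leg):
    from scipy.optimize import brentq
    if leg<=.3398: return 0.
    return brentq(lambda d:.03+.16*np.sin(d)-.09*np.sin(leg+d),0,.6)
def bar(leg,dy=0):
    d=d_of(leg);a=.35+leg+d
    return W(Q,(-.11+.16*np.cos(d)+.095*np.cos(a),.107+dy,.045+.16*np.sin(d)+.095*np.sin(a)))[0]
E
python3 - <<'E'
from plan import *
def t(n,p,y):
    j=planner.ik(list(p),[180,0,y]); print(n,np.round(p,3),y,None if j is None else np.round(j,0))
for y in(yaw,yaw+180):
    t('h',[*H,.004],y);t('h',[*H,.2],y);t('out',[*(H-.09*hd),.004],y)
for y in(19,199-360):
    dd=np.array([np.cos(np.radians(y)),np.sin(np.radians(y))]);t('tray',[*(TR-.04125*dd),.01],y);t('tray',[*(TR-.04125*dd),.01],y+180 if y<0 else y-180)
sy=np.degrees(Q[2])
print(sy)
for y in(sy+90,sy-90):
  for l in(0,.34,.7,1,1.2,1.36):
    b=bar(l,.006);t('bar%.2f d=%.2f'%(l,d_of(l)),b-[0,0,.019],y)
E
```

```text
h [ 0.507 -0.062  0.004] -66.0 [  -4.   39.    7.  116.  -10.   26. -145.]
h [ 0.507 -0.062  0.2  ] -66.0 [   6.   20.   -5.  110.    2.   50. -156.]
out [0.471 0.021 0.004] -66.0 [ -13.   37.    6.  121.   -9.   22. -156.]
h [ 0.507 -0.062  0.004] 114.0 [ 24.  42. -28. 114.  36.  32.  -5.]
h [ 0.507 -0.062  0.2  ] 114.0 [ 31.  24. -36. 109.  17.  53.  11.]
out [0.471 0.021 0.004] 114.0 [ 11.  39. -23. 120.  33.  27. -13.]
tray [0.427 0.347 0.01 ] 19 [ -20.   45.  -32.  108.   38.   38. -146.]
tray [0.427 0.347 0.01 ] -161 [ -1.  60. -62. 107.  65.  58.  16.]
tray [0.505 0.373 0.01 ] -161 [ -2.  64. -62.  95.  64.  63.  25.]
tray [0.505 0.373 0.01 ] 19 [ -21.   49.  -29.   96.   32.   43. -136.]
13.832226462157339
bar0.00 d=0.00 [ 0.639 -0.065  0.059] 103.83222646215734 [ 24.  47. -33.  94.  31.  49.  -8.]
bar0.34 d=0.00 [ 0.623 -0.069  0.087] 103.83222646215734 [ 25.  43. -33.  96.  29.  50.  -6.]
bar0.70 d=0.29 [ 0.567 -0.083  0.163] 103.83222646215734 [ 28.  32. -33. 102.  21.  53.  -0.]
bar1.00 d=0.37 [ 0.527 -0.093  0.178] 103.83222646215734 [ 31.  27. -33. 107.  18.  51.   3.]
bar1.20 d=0.38 [ 0.508 -0.098  0.175] 103.83222646215734 [ 32.  26. -32. 110.  18.  50.   4.]
bar1.36 d=0.38 [ 0.496 -0.101  0.167] 103.83222646215734 [ 32.  25. -32. 111.  18.  48.   4.]
bar0.00 d=0.00 [ 0.639 -0.065  0.059] -76.16777353784266 [  -5.   43.   10.   96.  -10.   43. -156.]
bar0.34 d=0.00 [ 0.623 -0.069  0.087] -76.16777353784266 [  -4.   39.    9.   98.   -8.   44. -157.]
bar0.70 d=0.29 [ 0.567 -0.083  0.163] -76.16777353784266 [ -38.   44.   62.  106.  -46.   60. -123.]
bar1.00 d=0.37 [ 0.527 -0.093  0.178] -76.16777353784266 [ -39.   38.   63.  111.  -41.   57. -123.]
bar1.20 d=0.38 [ 0.508 -0.098  0.175] -76.16777353784266 [ -39.   37.   63.  113.  -40.   55. -123.]
bar1.36 d=0.38 [ 0.496 -0.101  0.167] -76.16777353784266 [ -39.   36.   63.  115.  -41.   54. -121.]
```

```bash
python3 - <<'E'
from plan import *
def st(n):
    o=r.observe();print(n,round(o['time'],2),np.round(o['tcp_pos'],4),np.round(o['eef_rot'],1),np.round(o['ft_force'],1),round(o['grip_width'],4),np.round(o['joint_positions'],0))
y=114.
r.move_to([*H,.16],[180,0,y]);st('above')
r.command_gripper(.06);st('g')
r.movel([*H,.03],feed=.12);st('down')
S=vision.capture("scene");T=vision.capture("top");pickle.dump((S,T),open('p1.pkl','wb'))
a=proj(S,[*H,.02])[0].astype(int);b=proj(T,[*H,.02])[0].astype(int)
g=[cv2.resize(p['frame'][c[1]-55:c[1]+55,c[0]-65:c[0]+65],None,fx=3,fy=3,interpolation=cv2.INTER_CUBIC) for p,c in((S,a),(T,b))]
cv2.imwrite('pics/d1.png',np.hstack(g)[:,:,::-1])
E
```

```text
above 3.72 [ 0.5076 -0.0628  0.16  ] [-180.     0.   113.9] [-1.9  0.2  0.6] 0.0853 [ 29.  27. -35. 111.  20.  48.   8.]
g 4.09 [ 0.5075 -0.0616  0.16  ] [-180.   -0.  114.] [-0.2  0.8  0.3] 0.0602 [ 29.  27. -35. 111.  20.  48.   8.]
down 5.33 [ 0.5081 -0.0615  0.0306] [179.9   0.  114. ] [-0.7  0.4  0.8] 0.0598 [ 23.  39. -27. 114.  30.  34.  -1.]
```

View pics/d1.png

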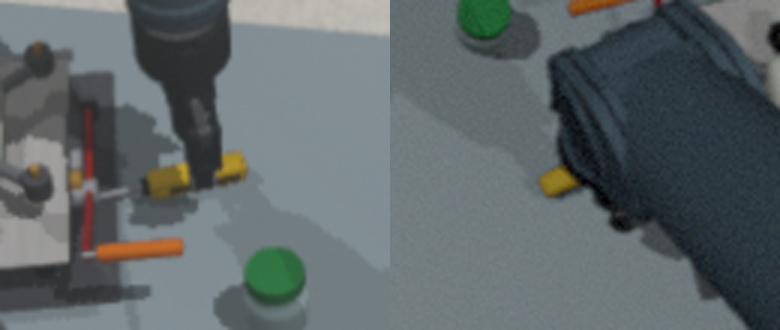

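```bash
cat >> plan.py <<'E'
def st(n):
    o=r.observe();print(n,round(o['time'],2),np.round(o['tcp_pos'],4),np.round(o['eef_rot'],1),np.round(o['ft_force'],1),round(o['grip_width'],4),np.round(o['joint_positions'],0))
E
python3 - <<'E'
from plan import *
r.movel([*H,.004],feed=.06);st('down')
r.command_gripper(.015);st('grip')
p=r.observe()['tcp_pos']
E_=H-.1*hd
r.movel([*E_,.005],feed=.1);st('out')
r.movel([*E_,.13],feed=.15);st('up')
S=vision.capture("scene");pickle.dump((S,),open('p2.pkl','wb'))
save(S,'s2.png',s=1.4)
for y in(-161,19):
    dd=np.array([np.cos(np.radians(y)),np.sin(np.radians(y))]) 
    c=TR+.04125*dd   # tool x = butt direction
    for z in(.13,.011):
        j=planner.ik([*c,z],[180,0,y]);print(y,c,z,None if j is None else np.round(j,0))
E
```

```text
down 6.01 [ 0.5073 -0.0613  0.0037] [-180.   -0.  114.] [-0.3  0.4  0.8] 0.0598 [ 21.  41. -25. 114.  32.  31.  -2.]
grip 6.44 [ 0.5079 -0.0615  0.0045] [180.   0. 114.] [-0.5  0.4  5. ] 0.021 [ 21.  41. -25. 114.  32.  31.  -2.]
out 7.59 [0.467  0.0292 0.0049] [-180.     0.   113.9] [-0.4  0.3 -0.5] 0.0209 [ 10.  39. -23. 121.  33.  27. -15.]
up 8.57 [0.4662 0.0296 0.1293] [-179.9   -0.   114. ] [ 0.5 -0.4 -0.8] 0.0201 [ 19.  26. -34. 118.  21.  42.  -5.]
-161 [0.42699736 0.34657031] 0.13 [ -5.  40. -53. 106.  39.  54.  33.]
-161 [0.42699736 0.34657031] 0.011 [-11.  49. -44. 108.  49.  44.  25.]
19 [0.50500264 0.37342969] 0.13 [ -33.   36.  -11.   95.    9.   50. -118.]
19 [0.50500264 0.37342969] 0.011 [ -36.   46.   -7.   97.    8.   38. -118.]
```

View pics/s2.png

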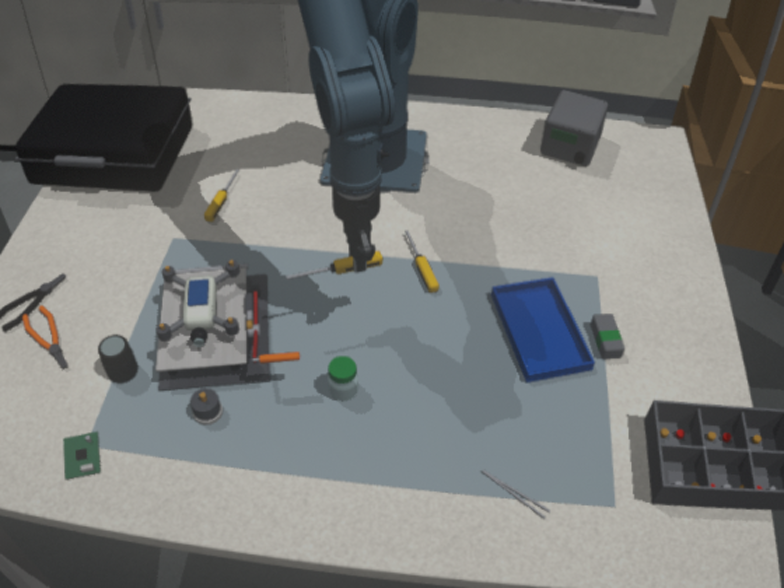

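```bash
cat >> plan.py <<'E'
ty=-161.; td=np.array([np.cos(np.radians(ty)),np.sin(np.radians(ty))]); PC=TR+.04125*td
E
python3 - <<'E'
from plan import *
r.move_to([*PC,.13],[180,0,ty]);st('above')
r.movel([*PC,.06],feed=.12);r.sleep(.3);st('low')
S=vision.capture("scene");T=vision.capture("top");pickle.dump((S,T),open('p3.pkl','wb'))
a=proj(S,[*TR,.02])[0].astype(int);b=proj(T,[*TR,.02])[0].astype(int)
g=[cv2.resize(p['frame'][c[1]-60:c[1]+60,c[0]-65:c[0]+65],None,fx=3,fy=3,interpolation=cv2.INTER_CUBIC) for p,c in((S,a),(T,b))]
cv2.imwrite('pics/d3.png',np.hstack(g)[:,:,::-1])
for n in('driver_tip','driver_butt'):
  for p in(S,T): print(n,[(np.round(d['xy'],1).tolist(),round(d['confidence'],2)) for d in spotter.mark_of(p,n)])
tipw=[*(PC-.125*td),.06+.007]
print('exp tip',proj(S,tipw),proj(T,tipw))
E
```

```text
above 9.84 [0.4278 0.3448 0.1294] [-179.9   -0.  -161.2] [-0.3 -1.1 -0.5] 0.0208 [ -5.  40. -53. 106.  39.  54.  33.]
low 10.88 [0.4273 0.3468 0.0605] [ 1.80e+02  1.00e-01 -1.61e+02] [-0.5  0.3 -0.5] 0.0209 [ -9.  45. -48. 107.  45.  48.  29.]
driver_tip [([403.5, 241.7], 0.82)]
driver_tip [([428.8, 359.6], 0.98), ([155.1, 181.1], 0.44)]
driver_butt [([309.6, 202.7], 0.63), ([378.5, 195.8], 0.62), ([146.6, 155.2], 0.47)]
driver_butt [([435.1, 294.6], 0.83)]
exp tip [[401.17892634 244.76060194]] [[155.42547936 183.23244499]]
```

View pics/d3.png

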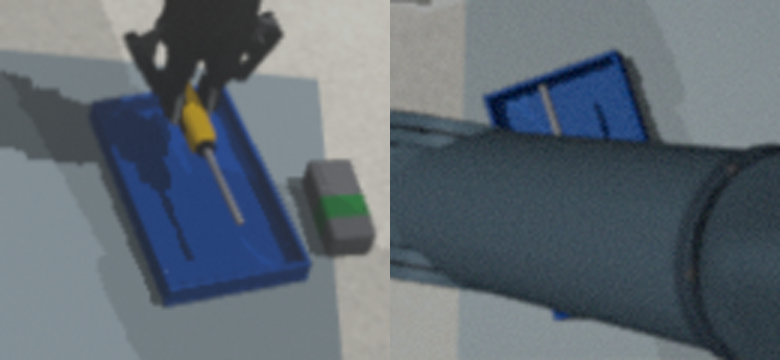

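```bash
python3 - <<'E'
from plan import *
r.movel([*PC,.014],feed=.1);r.sleep(.2);st('a')
z=.014
while z>.0085:
    z-=.001; r.movel([*PC,z],feed=.03); f=r.observe()['ft_force']
    if f[2]>2.5: break
st('touch')
r.command_gripper(.05);st('open')
r.movel([*PC,.12],feed=.15);st('up')
r.move_to([*bar(0,.006)[:2],.2],[180,0,np.degrees(Q[2])+90]);st('away')
S=vision.capture("scene");T=vision.capture("top");pickle.dump((S,T),open('p4.pkl','wb'))
a=proj(S,[*TR,.02])[0].astype(int);b=proj(T,[*TR,.02])[0].astype(int)
g=[cv2.resize(p['frame'][c[1]-60:c[1]+60,c[0]-65:c[0]+65],None,fx=3,fy=3,interpolation=cv2.INTER_CUBIC) for p,c in((S,a),(T,b))]
cv2.imwrite('pics/d4.png',np.hstack(g)[:,:,::-1])
save(S,'s4.png',s=1.4)
E
```

```text
a 11.98 [0.4273 0.3469 0.0145] [ 1.80e+02  1.00e-01 -1.61e+02] [-0.4  0.2 -0.9] 0.0209 [-11.  49. -44. 108.  49.  44.  26.]
touch 13.23 [0.4271 0.3467 0.0095] [-180.    0. -161.] [-1.4 -1.2  5.7] 0.0209 [-12.  49. -44. 108.  49.  44.  26.]
open 13.62 [0.4269 0.3465 0.0089] [ 180.   -0. -161.] [0.3 0.1 0.4] 0.0501 [-12.  49. -44. 108.  49.  44.  26.]
up 14.52 [0.4267 0.3459 0.1192] [-1.80e+02 -1.00e-01 -1.61e+02] [ 0.1 -0.8 -0.3] 0.05 [ -6.  41. -52. 106.  40.  53.  33.]
away 16.23 [ 0.6384 -0.0631  0.1998] [-1.80e+02 -1.00e-01  1.04e+02] [ 0.1  0.1 -0.1] 0.0503 [ 27.  37. -37.  89.  24.  62.  -3.]
```

View pics/d4.png

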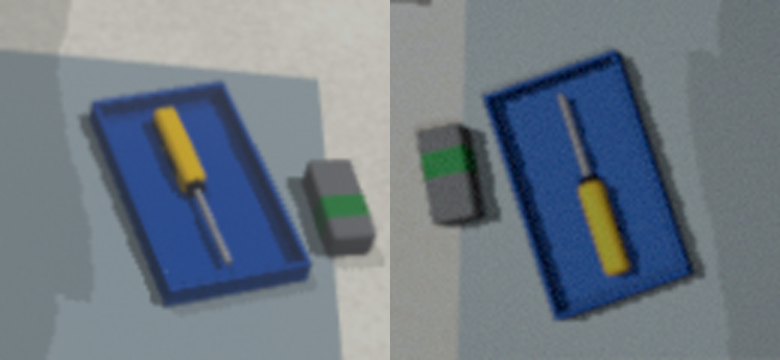

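View pics/s4.png

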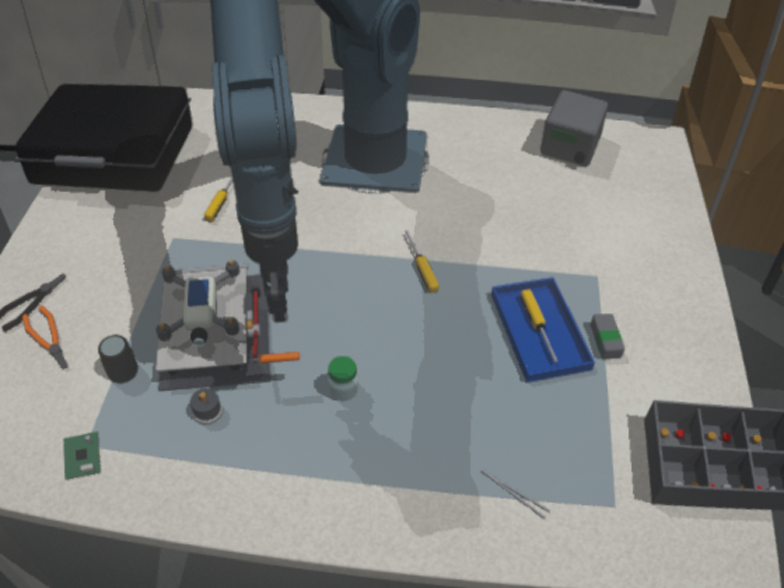

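```bash
python3 - <<'E'
from plan import *
print('model',bar(0))
for nm,p in(('S',S),('T',T)):
    hsv=cv2.cvtColor(p['frame'],cv2.COLOR_RGB2HSV)
    t=proj(p,bar(0))[0]
    y=((hsv[...,0]>4)&(hsv[...,0]<16)&(hsv[...,1]>150)&(hsv[...,2]>90)).astype(np.uint8)
    n,l,stt,c=cv2.connectedComponentsWithStats(y)
    i=min((i for i in range(1,n) if stt[i,4]>20),key=lambda i:np.linalg.norm(c[i]-t))
    vv,uu=np.nonzero(l==i);P=np.array([atz(p,(u,v),.08)[:2] for u,v in zip(uu,vv)])
    R=np.array([[np.cos(Q[2]),-np.sin(Q[2])],[np.sin(Q[2]),np.cos(Q[2])]])
    L=(P-Q[:2])@R
    print(nm,c[i],L.min(0),L.max(0),L.mean(0))
E
```

```text
model [ 0.64018669 -0.07127678  0.07757529]
S [198.52671756 254.76335878] [0.13287441 0.07137136] [0.14778518 0.13322441] [0.14060653 0.10016289]
T [338.10784314 142.32352941] [0.13319455 0.07142877] [0.14357797 0.13443086] [0.13843207 0.10288119]
```

```bash
python3 - <<'E'
from plan import *
b=bar(0,.006); off=np.array([0,0,.019])
r.movel(list(b-off),feed=.12);r.sleep(.2);st('at bar')
r.command_gripper(.008);st('grip')
for l in np.arange(.1,.75,.1):
    r.movel(list(bar(l,.006)-off),feed=.1)
    o=r.observe();print('%.2f'%l,round(o['time'],2),np.round(o['tcp_pos']-(bar(l,.006)-off),4),np.round(o['ft_force'],1),round(o['grip_width'],4))
    if np.linalg.norm(o['ft_force'])>35:break
S=vision.capture("scene");T=vision.capture("top");pickle.dump((S,T),open('p5.pkl','wb'))
a=proj(S,bar(.6))[0].astype(int)
save(S,'s5.png',(max(a[0]-110,0),a[1]-90,a[0]+90,a[1]+70),4)
E
```

```text
at bar 17.86 [ 0.6391 -0.0655  0.0592] [179.9   0.  103.8] [0.5 0.2 0.7] 0.0498 [ 24.  47. -32.  94.  31.  49.  -8.]
grip 18.29 [ 0.6386 -0.0655  0.0587] [-180.     0.   103.8] [-2.7 -0.5  2.9] 0.0118 [ 24.  47. -32.  94.  31.  49.  -8.]
0.10 18.54 [-0.0001 -0.      0.    ] [ 1.6  0.2 -2.9] 0.0118
0.20 18.79 [-0.0001 -0.     -0.    ] [ 0.1  0.1 -2.3] 0.012
0.30 19.04 [-0.     -0.0001  0.    ] [ 0.6 -0.4 -3.1] 0.012
0.40 19.43 [-0.0002 -0.0001 -0.    ] [ 0.9 -0.1 -3.7] 0.0122
0.50 19.88 [ 0.     -0.0001 -0.0001] [ 1.6 -0.  -3.5] 0.0117
0.60 20.28 [ 0.0001 -0.0001 -0.0001] [ 0.9 -0.6 -2.2] 0.0121
0.70 20.64 [ 0.0002 -0.0001 -0.    ] [ 1.7 -0.8 -3.1] 0.0124
```

View pics/s5.png

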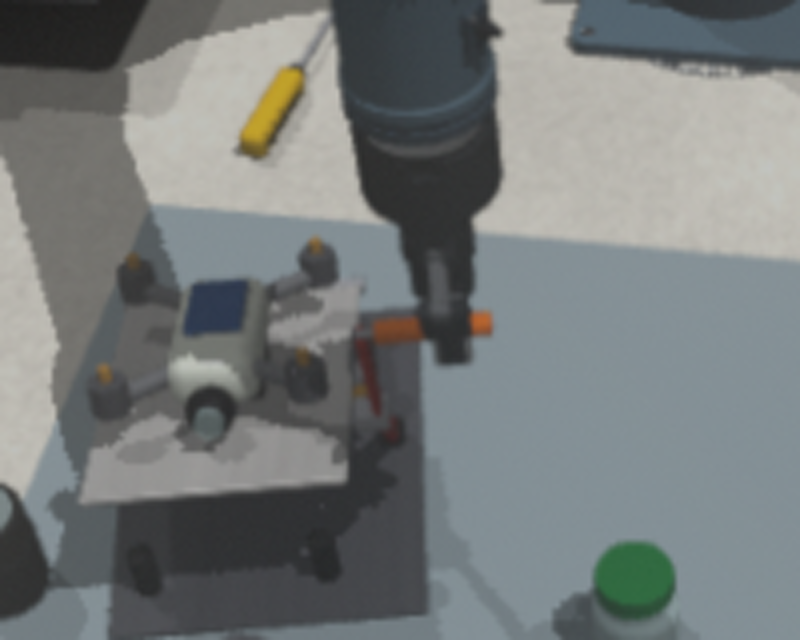

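```bash
python3 - <<'E'
from plan import *
off=np.array([0,0,.019])
for l in [.8,.9,1.,1.1,1.15,1.2,1.25,1.3,1.34,1.36]:
    r.movel(list(bar(l,.006)-off),feed=.08)
    o=r.observe();print('%.2f'%l,round(o['time'],2),np.round(o['ft_force'],1),round(o['grip_width'],4))
    if np.linalg.norm(o['ft_force'])>25 or (l>1.25 and np.linalg.norm(o['ft_force'])>12):break
r.sleep(.3);st('end')
S=vision.capture("scene");T=vision.capture("top");pickle.dump((S,T),open('p6.pkl','wb'))
a=proj(S,bar(.6))[0].astype(int)
save(S,'s6.png',(max(a[0]-110,0),a[1]-90,a[0]+90,a[1]+70),4)
E
```

```text
0.80 21.11 [ 2.4 -1.5 -2.2] 0.0121
0.90 21.44 [ 1.6 -1.4  0.3] 0.0119
1.00 21.74 [ 1.1 -1.8 -0.2] 0.012
1.10 22.02 [-0.6 -3.   2.1] 0.0122
1.15 22.27 [-1.  -3.   3.7] 0.0121
1.20 22.52 [-2.3 -3.   3.3] 0.0123
1.25 22.77 [-1.3 -4.2  1.9] 0.0122
1.30 23.02 [-1.8 -4.   1.7] 0.0122
1.34 23.27 [-2.  -5.   1.5] 0.0121
1.36 23.52 [-2.2 -4.   4. ] 0.0117
end 23.82 [ 0.4958 -0.1008  0.1675] [180.    0.  103.8] [-2.3 -5.   5.1] 0.0125 [ 38.  27. -40. 111.  22.  50.   0.]
```

View pics/s6.png

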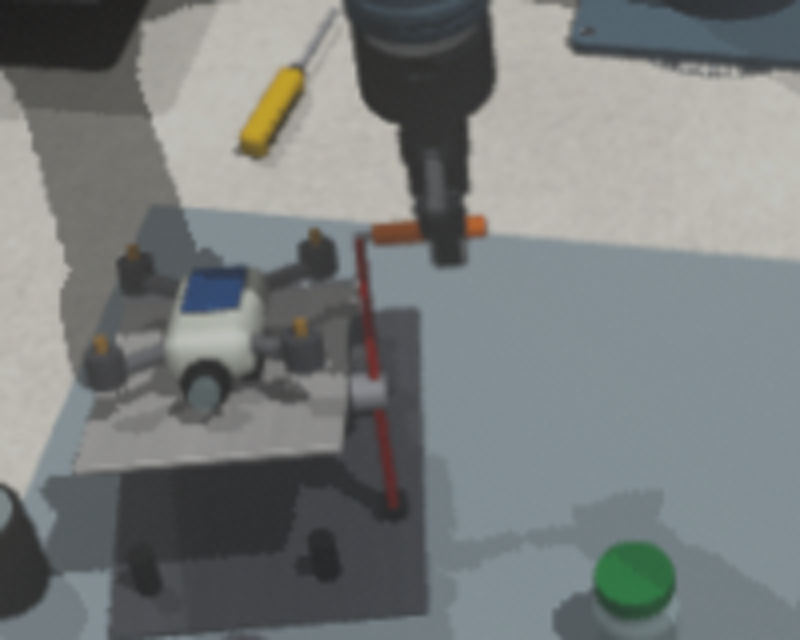

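```bash
python3 - <<'E'
from plan import *
r.command_gripper(.05);r.sleep(.4);st('open')
p=r.observe()['tcp_pos']
r.movel([p[0],p[1],.28],feed=.12);st('up')
r.move_to([.42,.15,.3],[180,0,114]);r.sleep(.5);st('away')
S=vision.capture("scene");T=vision.capture("top");pickle.dump((S,T),open('p7.pkl','wb'))
save(S,'s7.png',s=1.4);save(T,'t7.png',s=1.4)
for n,l in(('grip_bar',None),('foot',None),('leg_pivot',None)):
  print(n,[[(np.round(d['xy'],1).tolist(),round(d['confidence'],2)) for d in spotter.mark_of(p,n)] for p in(S,T)])
print('exp bar',proj(S,bar(1.36)),proj(T,bar(1.36)),'at1.1',proj(S,bar(1.1)),proj(T,bar(1.1)))
E
```

```text
open 24.77 [ 0.4958 -0.1007  0.1674] [180.   -0.  103.8] [ 0.1 -0.  -0.5] 0.0497 [ 38.  27. -40. 111.  22.  50.   0.]
up 25.87 [ 0.4953 -0.1007  0.2793] [-179.9   -0.   103.8] [ 0.  -0.1  0.2] 0.0498 [ 42.  19. -44. 105.  14.  62.   7.]
away 27.39 [0.4201 0.1499 0.3   ] [-180.   -0.  114.] [-0.1  0.1 -0.3] 0.05 [ 25.  13. -56. 110.  12.  63. -12.]
grip_bar [[([195.7, 175.5], 0.81)], [([359.7, 192.6], 0.6)]]
foot [[([184.4, 249.3], 0.87), ([179.4, 214.7], 0.64)], [([361.3, 172.3], 0.67)]]
leg_pivot [[([397.3, 258.6], 0.72), ([377.4, 221.1], 0.4)], [([365.3, 172.9], 0.64), ([399.1, 231.9], 0.34)]]
exp bar [[195.25146684 175.72860187]] [[359.25106658 193.40767526]] at1.1 [[195.03421651 179.24633658]] [[357.35665814 183.211813  ]]
```

View pics/s7.png

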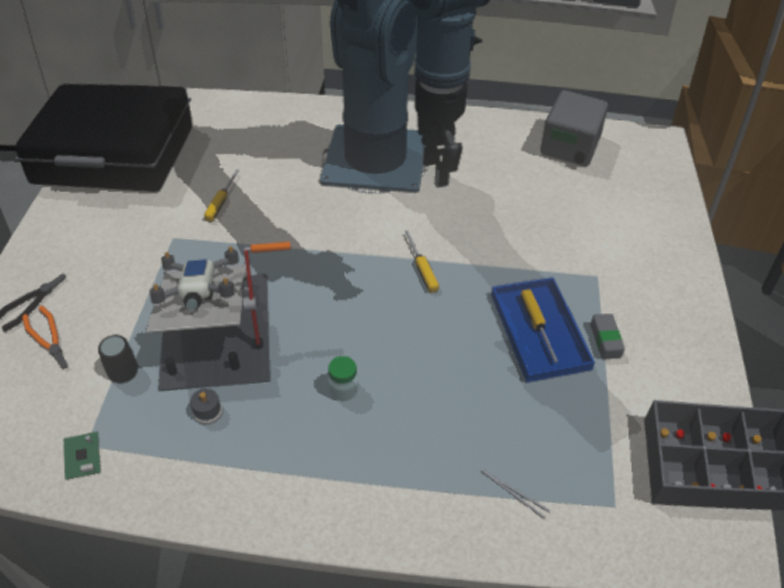

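View pics/t7.png

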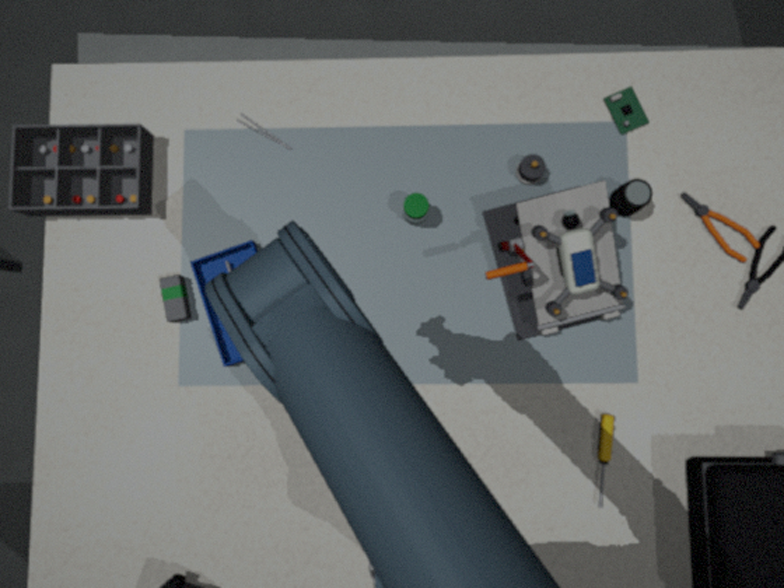

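The leg is locked: the bar sits at scene (195.7, 175.5) and top (359.7, 192.6), within 1 px of where leg angle 1.36 should put it. The nose is raised, the driver is in the tray at scene (385, 232), and the bystanders have not moved.

```bash
python3 - <<'E'
from cell import hand_in
print(hand_in())
E
```

```text
the job is handed in; nothing more can be done
None
```

The job is done and handed in, at about 27.5 s on the robot's clock (limit 61 s).

- **Screwdriver:** I picked the one under the red leg, which of the three was farthest from the base (0.50 m; the look-alikes were at 0.39 and 0.37 m). I drew it out 100 mm along its axis and lowered it into the tray until the floor took it (5.7 N contact), then released it. Both cameras showed it fully inside after release.
- **Prop leg:** I gripped the bar and took it round its arc to the 1.36 rad stop. The logged force stayed below about 8 N throughout. After I let go, the bar was within 1 px of the locked position in both views, and the nose stood raised.
- **Surroundings:** The lens, jar, motor and battery looked unmoved in the last pictures by eye; I did not measure them again. The arm was clear of everything.
- **Checks that disagreed:** In the last pictures the network's reports for the leg pivot were wrong in the scene view and doubtful from above. I relied on the grip bar and the pictures instead. The last top view had the arm over most of the tray, so that final tray check came from the scene camera only.

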